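# Dispense one detergent block and seal the dispenser

## Robot

A 6-joint arm with a two-finger parallel gripper is mounted at the origin on the work surface. World frame = base frame: x ahead of the robot, y to its left, z up, the work surface at z = 0. Lengths are in m, angles in rad, forces in N, time in s.
With the tool pointing down it reaches from about 0.225 to 0.875 m from the base axis. Payload 3.4 kg.
Tool frame: the origin (TCP) lies at the very end of the fingers, on their centre line; the grasp point (between the pads) lies 19 mm behind it (manip.tcp_to_grasp is the distance from the TCP to the grasp point, in m); z points along the fingers, y is the line along which they close (so a half turn about z gives the same grasp; the last joint's range is limited). The gripper opens to 85 mm and grips with 20 to 120 N. Pads are 22 mm wide; open, the fingers measure 114 mm over their backs; the gripper's body (76 mm by 85 mm) begins 54 mm behind the grasp point. The pads swing forward as they close: fully open they stand 13 mm farther back than shut.
Start: joints at [-1.317, 0.276, 1.505, -0, 1.361, -0.121], TCP at [0.211, -0.535, 0.231] pointing down, gripper open.
Joint ranges: [-2.89, 2.89], [-0.75, 2.08], [0.22, 2.7], [-1.18, 4.32], [0.11, 2.71], [-2.7, 2.7]. Speed limits (rad/s): [2.57, 2.57, 3.14, 3.14, 3.14, 3.14].

## Interface

Orientations are given as a unit quaternion [w, x, y, z].
In Python, from rig import status, get_image, job, manip gives the robot as it stands.
- The arm moves only by the tool apply_moves, never from a script. Its arguments are lists of equal length, an entry for each row: "xyz": the shift along the tool's x, y, z each as a share of 0.3 m, from -1 to 1, a list of three; "rot": the turn, a rotation vector about the tool's x, y, z each as a share of 60 degrees, from -1 to 1, a list of three; "hand": the opening, from -1 (shut) to 1 (fully open). A call has 1 to 8 rows; each row shifts and turns the commanded pose from where the row before left it, along the tool's axes as they then stand; what a row does not reach is not made up. A row lasts 1/8 s, in which the tool goes at most 62.5 mm and 10.7 degrees, less where a joint would pass 70% of its speed; a pose out of reach is approached as far as the arm can. A call with a number of a shift or a turn outside -1 to 1 is refused whole. A call with a gripper value outside its range is refused whole. The fingers move at their own pace and stop on an object; "force" is the grip in N (left out, the last holds). Time passes only in rows, so rows that do not move let the fingers close. It gives the time, the measured TCP pose, the force, the opening and the grip force at its end, in the units of the state.
- status.get_state(): the state, without advancing time (a new reading comes with each control period).
- get_image(name): name is "scene" or "top" or "wrist"; returns a dict with "pixels" (400x640x3 uint8, red, green, blue), "fovy" (degrees; the focal length in pixels is half the picture's height over the tangent of half this angle, whatever the lens; pixels are square), "cx", "cy" (the principal point, pixels), "origin" and "orientation" of the camera in the world; the wrist camera has in their place "tool_from_camera" (4x4, takes a point from camera to tool coordinates, whose origin is the TCP and whose axes are the flange's). Camera axes: x right, y down, z forward; pixel columns grow to the right and rows downward; lengths in m; the calibration is good to about 2 mm. A picture is of the moment at which its call begins: read the wrist's pose just before it. There is no depth.
- job.sign_off(): hands the job in; it is judged then, once.
The state is a dict: "clock": time; "qpos": joint angles; "qd": joint speeds; "effort": joint torques, N m; "position": TCP position; "ee_rot": TCP orientation; "contact_force": force on the tool from outside, world axes, zero at the start; "moment": the same for the moment, N m; "width": finger opening in m; "gripper_force": force on a finger pad.
Only numpy, scipy, OpenCV 4.12 (cv2) and the standard library are available. Lean on these libraries where they do the work, as an engineer would, in place of code of your own. Each camera call takes 0.05 s, during which the arm holds its last target. There are 200 camera calls.

## Task

Get one detergent block out of the dispenser on the laundry counter: pull its leaning cap out until it stops, then push the plunger knob all the way in so that the block drops into the steel tray, and let the knob spring back. Finally press the cap fully home again, and leave the bottle, the pot and the brush as they stand.

Things in the scene. Friction and masses are not known exactly. Their poses are not given: they have to be found in the camera images.
- dispenser: Fixed white dispenser. Origin: table height, under the middle of the block bay. y: along the block channel from plunger end (nearest the robot) to tray end (far), x: across it, to the robot's right, z up. Housing: x +-42, y -45 to 62 mm, clear cover top 92 mm high; bridge under the cap's collar y 25 to 55, 105 mm high. Channel 66 mm wide, floor 55 mm high, ends at y 62; then the tray.
- cap (a joint): Slide of the cap along its leaning axis: 0 = home, 0.040 m = out at its stop; it cannot come off. A snap detent holds both ends: about 6 N starts it, 9 N is the most (some 10 mm on); past half way it snaps on to the other end. When home its steel stem bars the channel so that the block cannot leave; out, the stem clears the block.
- cap_top (a point): Centre of the flat top of the cap, a grey ribbed round knob 60 mm long (along -z from here), 42 mm across, 46 mm at the lip (last 15 mm at the top), over a 36 mm collar 34 mm long. Moves with the cap. z axis: outwards along the slide, leaning 35 degrees from vertical towards the dispenser's -x (the robot's left); y axis as the dispenser's.
- plunger (a joint): Travel of the sprung plunger along the dispenser's +y: 0 = out (rest), 0.092 m = fully in against its stop. The spring pushes back with 3 N at rest, 8 N fully in, and returns the plunger when let go.
- push_face (a point): Centre of the outer flat face of the plunger's black round knob (42 mm across, 14 mm thick, axis level) on a 12 mm rod, 70 mm above the table; at rest 160 mm from the dispenser's origin towards its -y. Push along the dispenser's +y (also this point's y). Moves with the plunger.
- block: Cream detergent block, loose, 60 (x) x 50 (y, along the channel) x 26 mm high, about 0.12 kg, lying in the channel in front of the plunger under the clear cover. Origin: centre of its underside.
- tray_in (a point): Centre of the steel tray's floor, 8 mm above the table, 126 mm from the dispenser's origin along its y; axes as the dispenser's. The tray is 100 mm wide (x), reaches 60 mm either way in y, its walls stand 42 mm above this floor.
- softener: Bystander: white plastic bottle with grey cap, 72 mm across, 200 mm tall, standing. Origin: centre of its underside.
- pot: Bystander: terracotta pot, 100 mm across, 85 mm tall, standing. Origin: centre of its underside.
- brush: Bystander: flat brush with a wooden handle, 170 mm long, under 40 mm high, lying on the counter on the side the cap leans to. Origin: on its underside.

How it is judged:
By the outcome, as a careful person would: the job done as asked, in the order asked, and still so for the second after the job is handed in, with the robot touching nothing.
It also fails if it takes over 62 s, if anything falls off the work surface, if the arm or the gripper's body presses on something with over 40 N, if the wrist force passes 120 N, or if a joint passes its speed limit or range.

## Working session

There is one attempt and no reset: what is moved stays moved. The work goes in short steps, Python scripts to look and compute and a tool call to move; the robot and the scene stay as the last step left them, time stands still between calls to the robot, and variables do not carry over. Pictures are saved under pics/ and viewed, at most 10 in all, crops included, and the job is handed in when it is done.

Besides the shell and the picture viewer there is one more tool, called after ">>>" as name(argument=value, ...) on one line, values as JSON. apply_moves: Moves the arm, as the interface text tells. Its arguments: {"type":"object","properties":{"xyz":{"type":"array","items":{"type":"array","items":{"type":"number","minimum":-1,"maximum":1}}},"rot":{"type":"array","items":{"type":"array","items":{"type":"number","minimum":-1,"maximum":1}}},"hand":{"type":"array","items":{"type":"number"}},"force":{"type":"number"}},"required":["xyz","rot","hand"]}

```bash
ls; mkdir -p pics
cat > h.py <<'E'
import numpy as np, cv2
from scipy.spatial.transform import Rotation as R
from rig import status, get_image, job, manip
def q2R(q): return R.from_quat([q[1],q[2],q[3],q[0]]).as_matrix()
def snap(name,tag):
    s=status.get_state(); im=get_image(name)
    p=np.array(im['pixels']); cv2.imwrite(f'pics/{tag}.png',p[:,:,::-1])
    f=200/np.tan(np.radians(im['fovy'])/2)
    if 'origin' in im: o=np.array(im['origin']); A=q2R(im['orientation'])
    else:
        T=np.array(im['tool_from_camera']); W=q2R(s['ee_rot'])
        o=np.array(s['position'])+W@T[:3,3]; A=W@T[:3,:3]
    np.savez(f'pics/{tag}.npz',p=p,f=f,c=[im['cx'],im['cy']],o=o,A=A)
class Cam:
    def __init__(s,tag):
        d=np.load(f'pics/{tag}.npz'); s.p,s.f,s.c,s.o,s.A=[d[k] for k in 'pfcoA']
    def ray(s,u,v): return s.A@np.array([(u-s.c[0])/s.f,(v-s.c[1])/s.f,1.])
    def on(s,u,v,z):
        r=s.ray(u,v); return s.o+r*(z-s.o[2])/r[2]
    def proj(s,X):
        q=s.A.T@(np.array(X)-s.o); return q[:2]/q[2]*s.f+s.c
E
python3 - <<'E'
from h import *
for n in ['scene','top']:
    snap(n,n+'0'); c=Cam(n+'0'); print(n,c.o,c.A[:,2],c.f,c.c)
s=status.get_state(); print(s); im=get_image('wrist'); print(im['tool_from_camera'])
print(manip.tcp_to_grasp)
E
```

```text
pics
scene [1.1913859  0.17554389 0.59820798] [-0.74417862 -0.29327291 -0.60015763] 460.93026037352047 [324.75107647 196.67701505]
top [ 0.49303401 -0.04513311  0.80592136] [ 0.13068458  0.02834913 -0.9910186 ] 373.4441357734014 [320.95362181 196.96736184]
{'clock': 0.1, 'qpos': array([-1.31698940e+00,  2.76518661e-01,  1.50597915e+00, -3.75163082e-05,
        1.36069025e+00, -1.21000099e-01]), 'qd': array([ 0.00040407, -0.00285122, -0.00285908, -0.00122661,  0.0006003 ,
        0.00095901]), 'effort': array([ 1.02186030e-03, -4.17701375e+01, -2.46403706e+01, -1.16959186e-04,
        5.85603542e-03,  5.32456212e-06]), 'position': array([ 0.2103706 , -0.53464516,  0.23054458]), 'ee_rot': array([-7.94726534e-04,  9.82490250e-01,  1.86312299e-01, -7.12332845e-05]), 'contact_force': array([-0.22708158, -0.6810658 , -0.37239699]), 'moment': array([ 0.00369725,  0.00102613, -0.00022014]), 'gripper_force': 0.0, 'width': 0.08539784404824113}
[[ 5.99282276e-04 -9.50881948e-01 -3.09553165e-01  8.01431131e-02]
 [ 9.99999820e-01  5.65815032e-04  1.97894499e-04 -4.06722407e-04]
 [-1.30244732e-05 -3.09553228e-01  9.50882116e-01 -1.43352319e-01]
 [ 0.00000000e+00  0.00000000e+00  0.00000000e+00  1.00000000e+00]]
0.0187
```

View pics/scene0.png

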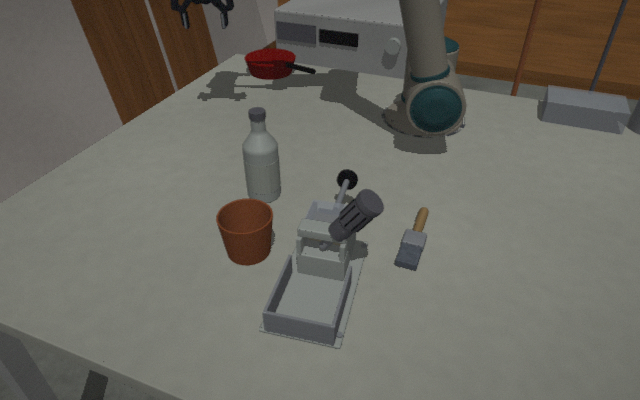

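View pics/top0.png

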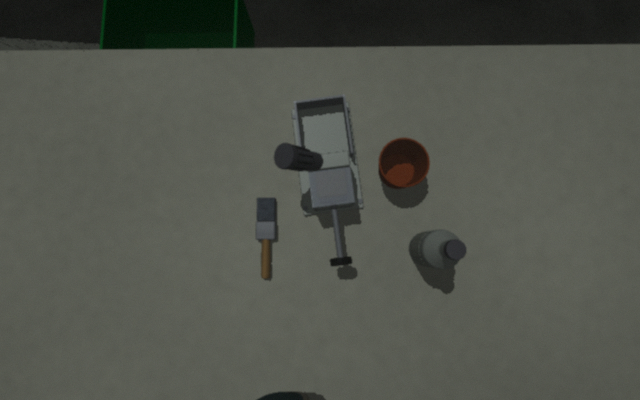

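The scene view shows the tray at (310,300), the cap top at (370,203) and the knob at (347,179). In the top view the knob is at (341,261), the cap top at (285,156), the brush at (265,235), the pot at (404,163) and the bottle at (442,250). Next I'll enlarge these.

Run:
```python
import cv2,numpy as np
a=cv2.imread('pics/top0.png')[85:285,250:375]; b=cv2.imread('pics/scene0.png')[160:350,255:390]
a=cv2.resize(a,None,fx=3,fy=3,interpolation=cv2.INTER_CUBIC); b=cv2.resize(b,None,fx=3,fy=3,interpolation=cv2.INTER_CUBIC)
m=np.zeros((600,790,3),np.uint8); m[:600,:375]=a; m[:570,380:785]=b
m=np.clip(m*1.5,0,255).astype(np.uint8)
cv2.imwrite('pics/m.png',m)
```

```text
(no output)
```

View pics/m.png

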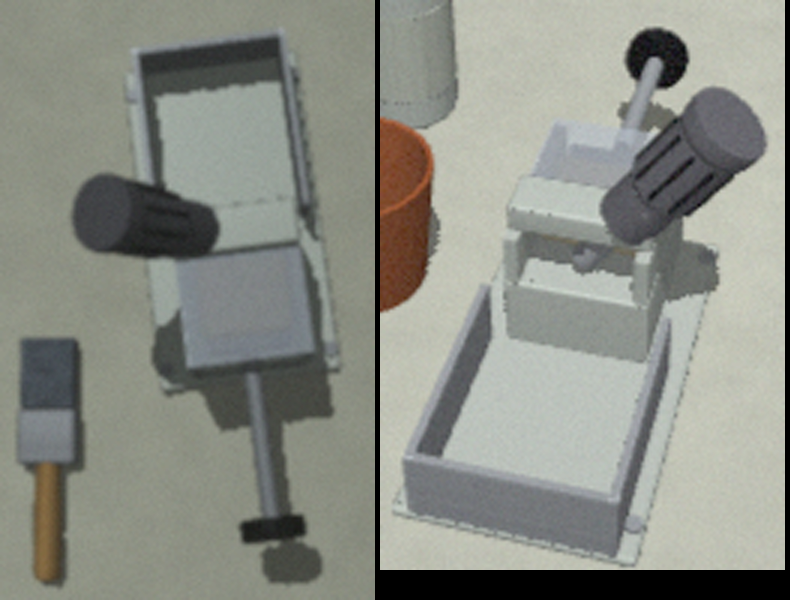

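The enlargement shows, in the top part, the far tray rim corners at (133,50) and (282,33), the knob at (273,528) and the cap top at (105,213). The scene part has the rim corners at (405,460) and (618,497), the knob at (657,57) and the cap top at (727,130). I'll fit the dispenser pose from those.

```bash
cat >> h.py <<'E'
def fit():
    from scipy.optimize import least_squares
    T,S=Cam('top0'),Cam('scene0')
    t=lambda x,y:(250+x/3,85+y/3); s=lambda x,y:(255+(x-380)/3,160+y/3)
    L=[(T,t(133,50),(-.05,.186,.05)),(T,t(282,33),(.05,.186,.05)),(T,t(273,528),(0,-.153,.07)),
       (T,t(186,370),(-.042,-.045,.092)),(T,t(313,358),(.042,-.045,.092)),
       (S,s(405,460),(.05,.186,.05)) if 0 else (S,s(405,460),(.05,.186,.05)),(S,s(618,497),(-.05,.186,.05)),(S,s(657,57),(0,-.146,.07))]
    def W(p,X): # dispenser x->robot right (-y), y->ahead
        c,s_=np.cos(p[2]),np.sin(p[2]); ey=np.array([c,s_,0]); ex=np.array([s_,-c,0])
        return np.array([p[0],p[1],0])+ex*X[0]+ey*X[1]+np.array([0,0,X[2]])
    r=lambda p:np.concatenate([C.proj(W(p,X))-np.array(u) for C,u,X in L])
    o=least_squares(r,[.5,-.05,0],loss='soft_l1',f_scale=1.)
    a=T.ray(*t(105,213)); b=S.ray(*s(727,130))
    k=np.linalg.lstsq(np.c_[a,-b],S.o-T.o,rcond=None)[0]
    return o.x,r(o.x).reshape(-1,2),T.o+a*k[0],S.o+b*k[1],W
E
python3 - <<'E'
from h import *
np.set_printoptions(precision=4,suppress=True)
p,r,a,b,W=fit(); print(p,np.degrees(p[2]));print(r);print(a,b)
c,s=np.cos(p[2]),np.sin(p[2]);d=(a+b)/2-[p[0],p[1],0]
print('cap disp frame',d@[s,-c,0],d@[c,s,0],d[2])
T=Cam('top0')
print('brush',[T.on(250+x/3,85+y/3,.03) for x,y in[(20,340),(78,340),(45,580)]])
print('pot',T.on(404,163,.085),'bottle',T.on(455,250,.2)); print('facew',W(p,(0,-.16,.07)))
E
```

```text
[ 0.6167 -0.042   0.1331] 7.625720133264331
[[ 0.686   0.855 ]
 [-2.1358  0.1766]
 [-0.5944 -0.195 ]
 [-0.6112 -0.7178]
 [ 0.3934 -2.4527]
 [ 3.7015 -2.0898]
 [-1.8779 -0.7872]
 [-0.8426  2.1369]]
[0.6493 0.0363 0.1693] [0.6491 0.037  0.1694]
cap disp frame -0.07369229248050722 0.04265173372648966 0.16934708178661895
brush [array([0.5924, 0.1125, 0.03  ]), array([0.5924, 0.0716, 0.03  ]), array([0.4274, 0.091 , 0.03  ])]
pot [ 0.6552 -0.187   0.085 ] bottle [ 0.4878 -0.2415  0.2   ]
facew [ 0.4581 -0.0633  0.07  ]
```

```bash
cat >> h.py <<'E'
YAW=.1331
ey=np.array([np.cos(YAW),np.sin(YAW),0]); ex=np.array([np.sin(YAW),-np.cos(YAW),0]); ez=np.array([0,0,1.])
u=-np.sin(np.radians(35))*ex+np.cos(np.radians(35))*ez
CAPR=np.c_[np.cross(ey,-u),ey,-u]
DOWNR=np.c_[np.cross(ey,-ez),ey,-ez]
def plan(p,Rt,N,p0=None,R0=None):
    s=status.get_state()
    R0=q2R(s['ee_rot']) if R0 is None else R0; p0=s['position'] if p0 is None else p0
    w=R.from_matrix(R0.T@Rt).as_rotvec()/N; M=np.zeros((3,3))
    for k in range(N): M+=R.from_rotvec(w*k).as_matrix()
    t=np.linalg.solve(M,R0.T@(np.array(p)-p0))
    print('N',N,'xyz',np.round(t/.3,4),'rot',np.round(np.degrees(w)/60,4),'mm',np.linalg.norm(t)*1e3,'deg',np.degrees(np.linalg.norm(w)))
    q=p0.copy();Q=R0.copy();out=[]
    for k in range(N): q=q+Q@t; Q=Q@R.from_rotvec(w).as_matrix(); out.append(np.round(q,3))
    print('path',out[::max(1,N//4)])
E
python3 - <<'E'
from h import *
np.set_printoptions(precision=4,suppress=True)
P=np.array([.6492,.0367,.1693]); print(u,dir(manip),dir(status))
plan(P+.16*u,CAPR,16)
plan([.4,.05,.36],DOWNR,14)
plan(P+.16*u,CAPR,8,np.array([.4,.05,.36]),DOWNR)
E
```

```text
[-0.0761  0.5685  0.8192] ['MotionError', '__class__', '__delattr__', '__dict__', '__dir__', '__doc__', '__eq__', '__format__', '__ge__', '__getattribute__', '__getstate__', '__gt__', '__hash__', '__init__', '__init_subclass__', '__le__', '__lt__', '__module__', '__ne__', '__new__', '__reduce__', '__reduce_ex__', '__repr__', '__setattr__', '__sizeof__', '__str__', '__subclasshook__', '__weakref__', 'tcp_to_grasp'] ['__class__', '__delattr__', '__dict__', '__dir__', '__doc__', '__eq__', '__format__', '__ge__', '__getattribute__', '__getstate__', '__gt__', '__hash__', '__init__', '__init_subclass__', '__le__', '__lt__', '__module__', '__ne__', '__new__', '__reduce__', '__reduce_ex__', '__repr__', '__setattr__', '__sizeof__', '__str__', '__subclasshook__', '__weakref__', 'get_state']
N 16 xyz [ 0.1679  0.0017 -0.0647] rot [-0.0242 -0.0309 -0.0767] mm 53.96954241577187 deg 5.1696006258469085
path [array([ 0.257, -0.517,  0.25 ]), array([ 0.43 , -0.403,  0.31 ]), array([ 0.559, -0.234,  0.337]), array([ 0.63 , -0.031,  0.328])]
N 14 xyz [ 0.1521 -0.0414 -0.0307] rot [-0.0001 -0.0001 -0.0907] mm 48.18969980605513 deg 5.439485398005255
path [array([ 0.248, -0.506,  0.24 ]), array([ 0.344, -0.402,  0.268]), array([ 0.406, -0.275,  0.295]), array([ 0.43 , -0.136,  0.323]), array([0.414, 0.005, 0.351])]
N 8 xyz [0.0252 0.1022 0.0193] rot [-0.     -0.0729 -0.    ] mm 32.09899568026658 deg 4.375
path [array([0.429, 0.062, 0.354]), array([0.488, 0.083, 0.341]), array([0.548, 0.103, 0.326]), array([0.607, 0.12 , 0.309])]
```

>>> apply_moves(xyz=[[0.168, 0.0017, -0.065], [0.168, 0.0017, -0.065], [0.168, 0.0017, -0.065], [0.168, 0.0017, -0.065], [0.168, 0.0017, -0.065], [0.168, 0.0017, -0.065], [0.168, 0.0017, -0.065], [0.168, 0.0017, -0.065]], rot=[[-0.0242, -0.031, -0.0767], [-0.0242, -0.031, -0.0767], [-0.0242, -0.031, -0.0767], [-0.0242, -0.031, -0.0767], [-0.0242, -0.031, -0.0767], [-0.0242, -0.031, -0.0767], [-0.0242, -0.031, -0.0767], [-0.0242, -0.031, -0.0767]], hand=[1, 1, 1, 1, 1, 1, 1, 1])

```text
clock: 1.15
position: [0.5336, -0.2789, 0.3342]
ee_rot: [0.122, 0.86, 0.484, -0.107]
contact_force: [-0.0, 0.1, 0.2]
width: 0.0852
gripper_force: 0.0
```

>>> apply_moves(xyz=[[0.168, 0.0017, -0.065], [0.168, 0.0017, -0.065], [0.168, 0.0017, -0.065], [0.168, 0.0017, -0.065], [0.168, 0.0017, -0.065], [0.168, 0.0017, -0.065], [0.168, 0.0017, -0.065], [0.168, 0.0017, -0.065]], rot=[[-0.0242, -0.031, -0.0767], [-0.0242, -0.031, -0.0767], [-0.0242, -0.031, -0.0767], [-0.0242, -0.031, -0.0767], [-0.0242, -0.031, -0.0767], [-0.0242, -0.031, -0.0767], [-0.0242, -0.031, -0.0767], [-0.0242, -0.031, -0.0767]], hand=[1, 1, 1, 1, 1, 1, 1, 1])

```text
clock: 2.15
position: [0.6377, 0.1302, 0.3004]
ee_rot: [0.227, 0.626, 0.719, -0.199]
contact_force: [0.8, -0.4, -0.2]
width: 0.0856
gripper_force: 0.0
```

>>> apply_moves(xyz=[[0, 0, 0], [0, 0, 0]], rot=[[0, 0, 0], [0, 0, 0]], hand=[1, 1])

```text
clock: 2.4
position: [0.6375, 0.1281, 0.3011]
ee_rot: [0.227, 0.628, 0.718, -0.199]
contact_force: [-1.0, -0.1, 0.5]
width: 0.0853
gripper_force: 0.0
```

Run:
```python
from h import *
np.set_printoptions(precision=4,suppress=True)
snap('wrist','w1'); s=status.get_state(); print(s['position'],s['qpos'],s['clock'])
C=Cam('w1')
P=np.array([.6492,.0367,.1693]); print(C.proj(P),'base',C.proj(P-.06*u))
plan(P+.16*u,CAPR,2)
```

```text
[0.6376 0.1273 0.3016] [ 0.4026  0.4602  1.2087 -0.5896  1.6444  0.2778] 2.45
[313.24   181.2088] base [313.4379 167.9536]
N 2 xyz [ 0.0018 -0.0009  0.0012] rot [-0.0006  0.0012 -0.0002] mm 0.705954676734296 deg 0.08048135737525239
path [array([0.637, 0.127, 0.301]), array([0.637, 0.128, 0.3  ])]
```

View pics/w1.png

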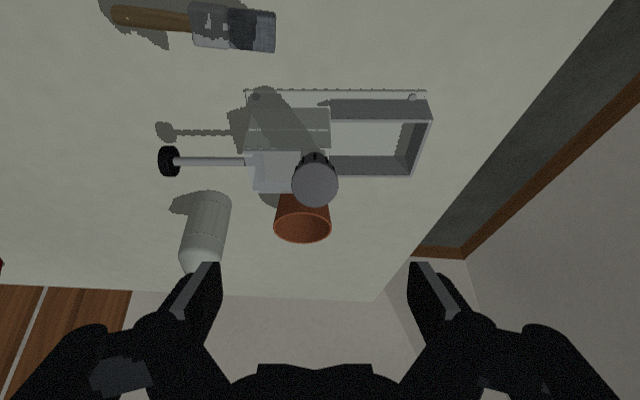

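The wrist view shows the cap top at about (315,182), where (313,181) was predicted. The rod lies level in the picture, so the yaw is good, and I'll move in along the tool's z.

>>> apply_moves(xyz=[[0.0018, 0.0015, 0.087], [0.0018, 0, 0.087], [0, 0, 0.087], [0, 0, 0.087], [0, 0, 0.087], [0, 0, 0.087], [0, 0, 0.087], [0, 0, 0.087]], rot=[[0, 0, 0], [0, 0, 0], [0, 0, 0], [0, 0, 0], [0, 0, 0], [0, 0, 0], [0, 0, 0], [0, 0, 0]], hand=[1, 1, 1, 1, 1, 1, 1, 1])

```text
clock: 3.45
position: [0.6539, 0.0073, 0.1302]
ee_rot: [0.227, 0.629, 0.716, -0.199]
contact_force: [-0.3, -0.7, 0.0]
width: 0.0855
gripper_force: 0.0
```

>>> apply_moves(xyz=[[0, 0, 0], [0, 0, 0], [0, 0, 0], [0, 0, 0], [0, 0, 0], [0, 0, 0], [0, 0, 0], [0, 0, 0]], rot=[[0, 0, 0], [0, 0, 0], [0, 0, 0], [0, 0, 0], [0, 0, 0], [0, 0, 0], [0, 0, 0], [0, 0, 0]], hand=[0, -0.4, -1, -1, -1, -1, -1, -1], force=40)

```text
clock: 4.45
position: [0.6532, 0.0098, 0.1316]
ee_rot: [0.227, 0.628, 0.717, -0.2]
contact_force: [-4.0, -1.8, 5.3]
width: 0.0419
gripper_force: 33.4
```

>>> apply_moves(xyz=[[0, 0, -0.017], [0, 0, -0.017], [0, 0, -0.017], [0, 0, -0.017], [0, 0, -0.017], [0, 0, -0.017], [0, 0, -0.017], [0, 0, 0]], rot=[[0, 0, 0], [0, 0, 0], [0, 0, 0], [0, 0, 0], [0, 0, 0], [0, 0, 0], [0, 0, 0], [0, 0, 0]], hand=[-1, -1, -1, -1, -1, -1, -1, -1], force=50)

```text
clock: 5.45
position: [0.6504, 0.0304, 0.1612]
ee_rot: [0.227, 0.628, 0.717, -0.199]
contact_force: [-4.3, -0.6, 8.4]
width: 0.0413
gripper_force: 43.2
```

Run:
```python
from h import *
np.set_printoptions(precision=4,suppress=True)
s=status.get_state(); print(s['position'],s['contact_force'],s['contact_force']@u,(s['position']-[.6532,.0098,.1316])@u,s['width'],s['gripper_force'])
```

```text
[0.6504 0.0304 0.1612] [-4.2729 -0.6192  8.3591] 6.820572519963006 0.03621926674568807 0.04127968631519181 43.19119882165978
```

>>> apply_moves(xyz=[[0, 0, -0.007], [0, 0, -0.007], [0, 0, -0.005], [0, 0, 0]], rot=[[0, 0, 0], [0, 0, 0], [0, 0, 0], [0, 0, 0]], hand=[-1, -1, -1, -1])

```text
clock: 5.95
position: [0.6501, 0.0327, 0.1644]
ee_rot: [0.227, 0.628, 0.717, -0.2]
contact_force: [-1.9, -5.5, 2.0]
width: 0.0421
gripper_force: 43.0
```

Run:
```python
from h import *
np.set_printoptions(precision=4,suppress=True)
s=status.get_state(); print(s['position'],s['contact_force'],s['contact_force']@u,(s['position']-[.6532,.0098,.1316])@u,s['width'],s['gripper_force'])
snap('scene','scene1')
C=cv2.imread('pics/scene1.png')[110:310,240:440]; cv2.imwrite('pics/s1c.png',np.clip(cv2.resize(C,None,fx=3,fy=3)*1.5,0,255))
```

```text
[0.6501 0.0327 0.1644] [-1.8568 -5.5145  2.0061] -1.3503710407994547 0.04011989169409089 0.042077575031365055 42.96839879556501[ WARN:0@1.027] global loadsave.cpp:1063 imwrite_ Unsupported depth image for selected encoder is fallbacked to CV_8U.
```

View pics/s1c.png

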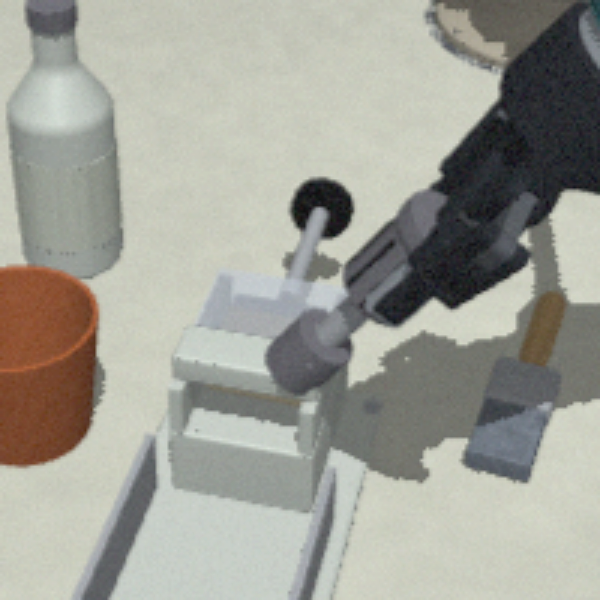

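The cap is out by 40 mm, the stem no longer bars the channel, and the bystanders haven't moved. I'll let go and back off.

>>> apply_moves(xyz=[[0, 0, 0], [0, 0, 0], [0, 0, 0], [0, 0, 0], [0, 0, -0.1], [0, 0, -0.1], [0, 0, -0.1], [0, 0, -0.05]], rot=[[0, 0, 0], [0, 0, 0], [0, 0, 0], [0, 0, 0], [0, 0, 0], [0, 0, 0], [0, 0, 0], [0, 0, 0]], hand=[1, 1, 1, 1, 1, 1, 1, 1])

```text
clock: 7.0
position: [0.643, 0.0946, 0.251]
ee_rot: [0.227, 0.628, 0.718, -0.198]
contact_force: [-0.5, 0.8, -0.0]
width: 0.0853
gripper_force: 0.0
```

Run:
```python
from h import *
np.set_printoptions(precision=4,suppress=True)
s=status.get_state(); print(s['position'],s['width'],s['contact_force'])
F=np.array([.4581,-.0633,.07]); A=F-.06*ey; A[2]=.20
print(A); plan(A,DOWNR,8)
B=A.copy();B[2]=.056; print(B)
snap('wrist','w2'); c=Cam('w2'); print(c.proj(np.array([.6492,.0367,.1693])+.04*u))
```

```text
[0.643  0.0946 0.251 ] 0.08533790451008998 [-0.5152  0.7975 -0.0121]
[ 0.3986 -0.0713  0.2   ]
N 8 xyz [-0.0453 -0.1101  0.0391] rot [0.0002 0.0731 0.0001] mm 37.5937509875994 deg 4.384779173075658
path [array([0.613, 0.073, 0.249]), array([0.552, 0.029, 0.241]), array([ 0.491, -0.013,  0.229]), array([ 0.429, -0.053,  0.211])]
[ 0.3986 -0.0713  0.056 ]
[311.0066 220.3309]
```

>>> apply_moves(xyz=[[-0.045, -0.11, 0.039], [-0.045, -0.11, 0.039], [-0.045, -0.11, 0.039], [-0.045, -0.11, 0.039], [-0.045, -0.11, 0.039], [-0.045, -0.11, 0.039], [-0.045, -0.11, 0.039], [-0.045, -0.11, 0.039]], rot=[[0, 0.0731, 0], [0, 0.0731, 0], [0, 0.0731, 0], [0, 0.0731, 0], [0, 0.0731, 0], [0, 0.0731, 0], [0, 0.0731, 0], [0, 0.0731, 0]], hand=[1, 1, -1, -1, -1, -1, -1, -1])

```text
clock: 8.05
position: [0.3967, -0.0722, 0.1984]
ee_rot: [-0.001, 0.659, 0.753, 0.0]
contact_force: [-0.2, 0.0, 1.1]
width: 0.0002
gripper_force: 0.0
```

>>> apply_moves(xyz=[[0, 0, 0], [0, 0, 0], [0, 0, 0]], rot=[[0, 0, 0], [0, 0, 0], [0, 0, 0]], hand=[-1, -1, -1])

```text
clock: 8.43
position: [0.3991, -0.0709, 0.1992]
ee_rot: [0.0, 0.658, 0.753, -0.0]
contact_force: [-0.6, -0.1, -0.2]
width: 0.0
gripper_force: 0.0
```

Run:
```python
from h import *
np.set_printoptions(precision=4,suppress=True)
s=status.get_state(); print(s['position'],s['width'],s['contact_force'],s['qpos'])
F=np.array([.4581,-.0633,.07]); B=F-.06*ey; B[2]=.054
plan(B,DOWNR,5)
snap('top','top2'); T=Cam('top2')
g=T.p.astype(int); k=(g.max(2)<35); 
snap('wrist','w3'); c=Cam('w3'); print(c.proj(F))
im=cv2.imread('pics/w3.png'); t=cv2.imread('pics/top2.png')[85:285,220:420]
m=np.zeros((400,800,3),np.uint8); m[:,:400]=im[:,120:520]; m[:,400:]=cv2.resize(t,(400,400)); cv2.imwrite('pics/m3.png',m)
```

```text
[ 0.3991 -0.0709  0.1992] 4.542616540371605e-05 [-0.6022 -0.0718 -0.1518] [-0.3472  0.0401  1.8838 -0.0009  1.2177 -0.4817]
N 5 xyz [-0.0001 -0.0003  0.0968] rot [-0.0001  0.0001  0.0003] mm 29.036052764255462 deg 0.02232441718453151
path [array([ 0.399, -0.071,  0.17 ]), array([ 0.399, -0.071,  0.141]), array([ 0.399, -0.071,  0.112]), array([ 0.399, -0.071,  0.083]), array([ 0.399, -0.071,  0.054])]
[381.1294 191.968 ]
```

View pics/m3.png

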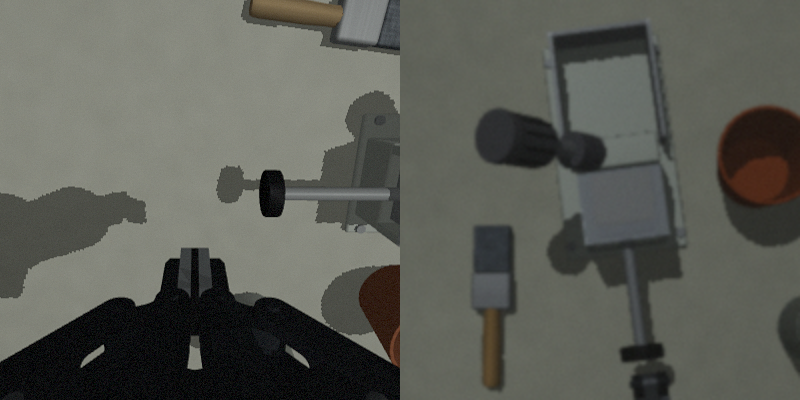

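The knob face is at wrist pixel (384,193), where (381,192) was predicted. The top view shows the fingers right behind the knob and the cap still out.

>>> apply_moves(xyz=[[0, 0, 0.096], [0, 0, 0.096], [0, 0, 0.096], [0, 0, 0.096], [0, 0, 0.096], [0, 0.05, 0], [0, 0.05, 0], [0, 0.03, 0]], rot=[[0, 0, 0], [0, 0, 0], [0, 0, 0], [0, 0, 0], [0, 0, 0], [0, 0, 0], [0, 0, 0], [0, 0, 0]], hand=[-1, -1, -1, -1, -1, -1, -1, -1])

```text
clock: 9.52
position: [0.4399, -0.0666, 0.0563]
ee_rot: [0.002, 0.658, 0.753, 0.0]
contact_force: [-0.0, 0.3, 0.7]
width: 0.0003
gripper_force: 0.0
```

>>> apply_moves(xyz=[[0, 0.02, 0], [0, 0.02, 0], [0, 0.02, 0], [0, 0, 0]], rot=[[0, 0, 0], [0, 0, 0], [0, 0, 0], [0, 0, 0]], hand=[-1, -1, -1, -1])

```text
clock: 10.02
position: [0.4539, -0.064, 0.055]
ee_rot: [-0.001, 0.658, 0.753, -0.001]
contact_force: [-3.9, -1.0, 2.4]
width: -0.0002
gripper_force: 1.7
```

>>> apply_moves(xyz=[[0, 0.033, 0], [0, 0.033, 0], [0, 0.033, 0], [0, 0.033, 0], [0, 0.033, 0], [0, 0.033, 0], [0, 0.033, 0], [0, 0.02, 0]], rot=[[0, 0, 0], [0, 0, 0], [0, 0, 0], [0, 0, 0], [0, 0, 0], [0, 0, 0], [0, 0, 0], [0, 0, 0]], hand=[-1, -1, -1, -1, -1, -1, -1, -1])

```text
clock: 11.02
position: [0.5263, -0.0543, 0.0548]
ee_rot: [-0.002, 0.658, 0.753, -0.003]
contact_force: [-7.8, -2.8, 6.8]
width: 0.0
gripper_force: 4.2
```

>>> apply_moves(xyz=[[0, 0.01, 0], [0, 0.01, 0], [0, 0, 0]], rot=[[0, 0, 0], [0, 0, 0], [0, 0, 0]], hand=[-1, -1, -1])

```text
clock: 11.4
position: [0.5326, -0.0536, 0.0549]
ee_rot: [-0.002, 0.658, 0.753, -0.002]
contact_force: [-7.6, -2.7, 6.3]
width: 0.0001
gripper_force: 3.8
```

>>> apply_moves(xyz=[[0, 0.01, 0], [0, 0.01, 0], [0, 0, 0]], rot=[[0, 0, 0], [0, 0, 0], [0, 0, 0]], hand=[-1, -1, -1])

```text
clock: 11.78
position: [0.536, -0.0531, 0.0548]
ee_rot: [-0.004, 0.658, 0.753, -0.004]
contact_force: [-12.9, -4.3, 10.6]
width: 0.0001
gripper_force: 6.4
```

>>> apply_moves(xyz=[[0, 0.01, 0], [0, 0, 0], [0, 0, 0]], rot=[[0, 0, 0], [0, 0, 0], [0, 0, 0]], hand=[-1, -1, -1])

```text
clock: 12.15
position: [0.536, -0.0531, 0.0548]
ee_rot: [-0.006, 0.658, 0.753, -0.006]
contact_force: [-19.0, -6.1, 15.3]
width: -0.0001
gripper_force: 9.5
```

Run:
```python
from h import *
np.set_printoptions(precision=4,suppress=True)
s=status.get_state(); print(s['position'],s['contact_force'])
snap('scene','s4');C=cv2.imread('pics/s4.png')[150:350,240:440]; cv2.imwrite('pics/s4c.png',np.clip(cv2.resize(C,None,fx=3,fy=3).astype(int)*1.5,0,255).astype(np.uint8))
```

```text
[ 0.536  -0.0531  0.0548] [-18.9774  -6.1209  15.329 ]
```

View pics/s4c.png

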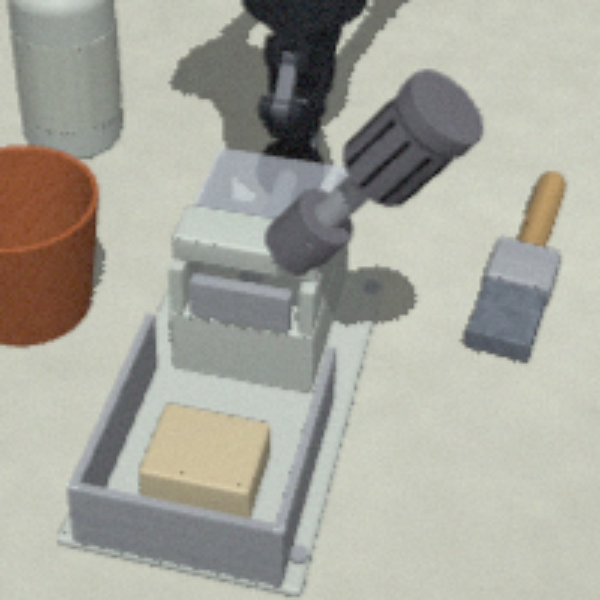

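The block lies in the tray, and the plunger has stalled at its stop with about 92 mm of travel. I'll back off and let the knob spring out.

>>> apply_moves(xyz=[[0, -0.04, 0], [0, -0.055, 0], [0, -0.055, 0], [0, -0.055, 0], [0, -0.055, 0], [0, -0.06, 0], [0, -0.06, 0], [0, -0.06, 0]], rot=[[0, 0, 0], [0, 0, 0], [0, 0, 0], [0, 0, 0], [0, 0, 0], [0, 0, 0], [0, 0, 0], [0, 0, 0]], hand=[-1, -1, -1, -1, -1, -1, -1, -1])

```text
clock: 13.2
position: [0.4134, -0.07, 0.0554]
ee_rot: [0.001, 0.659, 0.753, 0.0]
contact_force: [0.2, -0.0, -0.6]
width: 0.0
gripper_force: 0.0
```

Run:
```python
from h import *
np.set_printoptions(precision=4,suppress=True)
s=status.get_state(); print(s['position'],s['contact_force'])
P=np.array([.6492,.0367,.1693])+.04*u
A=np.array([.43,-.03,.33]); B=P+.06*u
plan(A,DOWNR,6); plan(B,CAPR,8,A,DOWNR); print(B,P)
```

```text
[ 0.4134 -0.07    0.0554] [ 0.1946 -0.0138 -0.6058]
N 6 xyz [ 0.0207  0.0122 -0.1526] rot [ 0.0002  0.0002 -0.    ] mm 46.33734172526857 deg 0.018406610130072484
path [array([ 0.416, -0.063,  0.101]), array([ 0.419, -0.057,  0.147]), array([ 0.422, -0.05 ,  0.193]), array([ 0.424, -0.043,  0.238]), array([ 0.427, -0.037,  0.284]), array([ 0.43, -0.03,  0.33])]
N 8 xyz [0.0473 0.0942 0.0216] rot [-0.     -0.0729 -0.    ] mm 32.2859847454654 deg 4.375
path [array([ 0.456, -0.012,  0.324]), array([0.509, 0.022, 0.307]), array([0.561, 0.053, 0.287]), array([0.615, 0.081, 0.264])]
[0.6416 0.0936 0.2512] [0.6462 0.0594 0.2021]
```

>>> apply_moves(xyz=[[0.02, 0.012, -0.153], [0.02, 0.012, -0.153], [0.02, 0.012, -0.153], [0.02, 0.012, -0.153], [0.02, 0.012, -0.153], [0.02, 0.012, -0.153]], rot=[[0, 0, 0], [0, 0, 0], [0, 0, 0], [0, 0, 0], [0, 0, 0], [0, 0, 0]], hand=[-1, -1, -1, -1, -1, -1])

```text
clock: 13.95
position: [0.4301, -0.0308, 0.3322]
ee_rot: [0.001, 0.659, 0.753, 0.0]
contact_force: [0.1, -1.2, 0.6]
width: -0.0001
gripper_force: 0.0
```

>>> apply_moves(xyz=[[0.0473, 0.094, 0.0216], [0.0473, 0.094, 0.0216], [0.0473, 0.094, 0.0216], [0.0473, 0.094, 0.0216], [0.0473, 0.094, 0.0216], [0.0473, 0.094, 0.0216], [0.0473, 0.094, 0.0216], [0.0473, 0.094, 0.0216]], rot=[[0, -0.073, 0], [0, -0.073, 0], [0, -0.073, 0], [0, -0.073, 0], [0, -0.073, 0], [0, -0.073, 0], [0, -0.073, 0], [0, -0.073, 0]], hand=[-1, -1, -1, -1, -1, -1, -1, -1])

```text
clock: 14.95
position: [0.6423, 0.0931, 0.2511]
ee_rot: [0.227, 0.627, 0.718, -0.199]
contact_force: [0.5, -0.2, 0.4]
width: -0.0002
gripper_force: 0.0
```

>>> apply_moves(xyz=[[0, 0, 0], [0, 0, 0]], rot=[[0, 0, 0], [0, 0, 0]], hand=[-1, -1])

```text
clock: 15.2
position: [0.6409, 0.0921, 0.2515]
ee_rot: [0.226, 0.628, 0.718, -0.199]
contact_force: [-0.4, 0.3, -0.0]
width: -0.0
gripper_force: 0.0
```

Run:
```python
from h import *
np.set_printoptions(precision=4,suppress=True)
P=np.array([.6492,.0367,.1693])+.04*u
plan(P+.06*u,CAPR,1)
snap('wrist','w5'); c=Cam('w5'); print(c.proj(P))
```

```text
N 1 xyz [ 0.0041  0.0029 -0.0019] rot [-0.0011  0.0007  0.0008] mm 1.6071804383123056 deg 0.09373326635070695
path [array([0.642, 0.094, 0.251])]
[314.7898 217.9629]
```

View pics/w5.png

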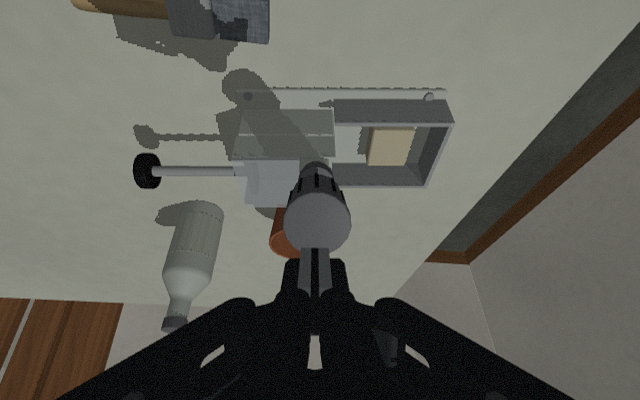

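The wrist view shows the cap top at (317,219), as predicted, the knob back at rest (147,171) and the block in the tray at (390,145). Now I'll press the cap home.

>>> apply_moves(xyz=[[0.004, 0.006, 0.06], [0, 0, 0.06], [0, 0, 0.05], [0, 0, 0.03], [0, 0, 0.03], [0, 0, 0.03], [0, 0, 0.03], [0, 0, 0]], rot=[[0, 0, 0], [0, 0, 0], [0, 0, 0], [0, 0, 0], [0, 0, 0], [0, 0, 0], [0, 0, 0], [0, 0, 0]], hand=[-1, -1, -1, -1, -1, -1, -1, -1])

```text
clock: 16.25
position: [0.649, 0.0435, 0.1782]
ee_rot: [0.226, 0.628, 0.718, -0.2]
contact_force: [-0.2, 0.2, 0.5]
width: 0.0001
gripper_force: 0.0
```

>>> apply_moves(xyz=[[0, 0, 0.015], [0, 0, 0.015], [0, 0, 0.01], [0, 0, 0]], rot=[[0, 0, 0], [0, 0, 0], [0, 0, 0], [0, 0, 0]], hand=[-1, -1, -1, -1])

```text
clock: 16.75
position: [0.6504, 0.0405, 0.1741]
ee_rot: [0.227, 0.629, 0.717, -0.196]
contact_force: [-7.9, 14.3, 19.0]
width: 0.0
gripper_force: 12.0
```

Run:
```python
from h import *
np.set_printoptions(precision=4,suppress=True)
s=status.get_state(); P=np.array([.6492,.0367,.1693]); d=s['position']-P
print(d@u,d@ey,d-u*(d@u),s['contact_force'],s['contact_force']@u)
```

```text
0.005956025899564308 0.0017171946535434988 [ 0.0017  0.0004 -0.0001] [-7.8955 14.3243 19.014 ] 24.319707614917803
```

>>> apply_moves(xyz=[[0, 0, -0.02], [0, 0, -0.05], [0, 0, -0.15], [0, 0, -0.2], [0, 0, -0.2], [0, 0, 0], [0, 0, 0], [0, 0, 0]], rot=[[0, 0, 0], [0, 0, 0], [0, 0, 0], [0, 0, 0], [0, 0, 0], [0, 0, 0], [0, 0, 0], [0, 0, 0]], hand=[-1, -1, -1, -1, -1, -1, -1, -1])

```text
clock: 17.75
position: [0.6357, 0.1422, 0.32]
ee_rot: [0.225, 0.628, 0.718, -0.201]
contact_force: [-0.7, -0.4, -1.3]
width: -0.0003
gripper_force: 0.0
```

Run:
```python
from h import *
np.set_printoptions(precision=4,suppress=True)
s=status.get_state(); print(s['position'],s['contact_force'],s['clock'])
snap('scene','s6');snap('top','top6')
r=lambda t,a:cv2.resize(np.clip(cv2.imread(f'pics/{t}.png')[a[0]:a[0]+150,a[1]:a[1]+200].astype(float)*1.5,0,255).astype(np.uint8),(400,300),interpolation=cv2.INTER_CUBIC)
cv2.imwrite('pics/m6.png',np.vstack([np.hstack([r('scene0',(160,240)),r('s6',(160,240))]),np.hstack([r('top0',(90,220)),r('top6',(90,220))])]))
```

```text
[0.6357 0.1422 0.32  ] [-0.7011 -0.4359 -1.3227] 17.75
```

View pics/m6.png

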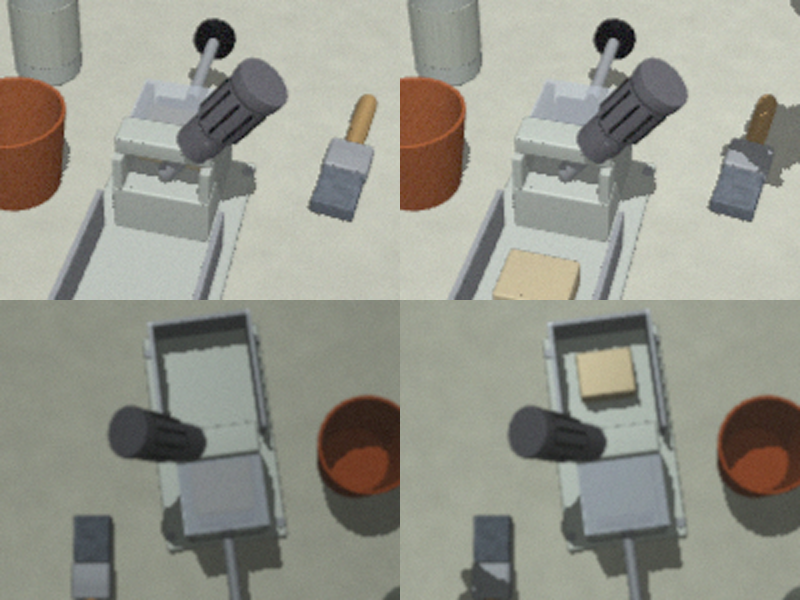

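The before and after views match: the cap is home, with its top at (265,85) and (665,85). The knob is out, the block is in the tray, and the bystanders are where they were.

```bash
python3 -c "
from rig import job
print(job.sign_off())"
```

```text
the job is handed in; nothing more can be done
None
```

The job is done and handed in at about 18 s: the block is in the tray, the plunger knob has sprung back, the cap is pressed home, and the bottle, pot and brush are where they stood.

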